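Shut the photometer and start its lamp and measurement

ROBOT

A 7-joint arm with a two-finger parallel gripper is mounted at the origin on the work surface. World frame = base frame: x ahead of the robot, y to its left, z up, the work surface at z = 0. Lengths are in m, angles in rad, forces in N, time in s.
With the tool pointing down it reaches from about 0.4 to 0.85 m from the base axis. Payload 10.4 kg.
Tool frame: the origin (TCP) lies at the very end of the fingers, on their centre line; the grasp point (between the pads) lies 19 mm behind it; z points along the fingers, y is the line along which they close (so a half turn about z gives the same grasp; the last joint's range is limited). The gripper opens to 87 mm and grips with 3 to 60 N. Pads are 19 mm wide; open, the fingers measure 117 mm over their backs; the gripper's body (75 mm by 190 mm) begins 51 mm behind the grasp point.
Start: joints at [-0.023, 0.332, -0.065, 1.46, 0.022, 1.35, -0.088], TCP at [0.625, 0, 0.2] pointing down, gripper open.
Joint ranges: [-2.6, 2.6], [-0.5, 2.12], [-1.47, 1.34], [0.16, 2.42], [-1.27, 4.41], [0.06, 2.06], [-2.6, 2.6]. Speed limits (rad/s): [2.22, 2.22, 2.79, 2.79, 3.14, 3.14, 3.14].

INTERFACE

Orientations are given as a unit quaternion [x, y, z, w].
In Python, from bench import read_state, cams, workorder gives the robot as it stands.
- The arm moves only by the shell command python3 -m crank 'ROWS' [FORCE]. ROWS is text: rows parted by semicolons, each of 5 numbers parted by spaces: the shift along the tool's x, y, z scaled (see below), then the turn about the tool's z scaled (see below), then the opening, from -1 (shut) to 1 (fully open). In form: dx dy dz yaw jaw; .... A call has 1 to 10 rows; each row shifts and turns the commanded pose from where the row before left it, along the tool's axes as they then stand; what a row does not reach is not made up. The controller multiplies each number of a shift by 200 mm and each number of a turn by 90 degrees. A row lasts 1/10 s, in which the tool goes at most 50 mm and 8.59 degrees, less where a joint would pass 70% of its speed; a pose out of reach is approached as far as the arm can. A call with a number of a shift or a turn outside -1 to 1 is refused whole. A call with a gripper value outside its range is refused whole. The fingers move at their own pace and stop on an object; FORCE is the grip in N (left out, the last holds). Time passes only in rows, so rows that do not move let the fingers close. It gives the time, the measured TCP pose, the force, the opening and the grip force at its end, in the units of the state.
- read_state(): the state, without advancing time (a new reading comes with each control period).
- cams.camera(name): name is "scene" or "side" or "wrist"; returns a dict with "img" (384x512x3 uint8, blue, green, red), "K" (3x3 intrinsics, pixels), "xyz" and "attitude" of the camera in the world; the wrist camera has in their place "mount" (4x4, takes a point from camera to tool coordinates, whose origin is the TCP and whose axes are the flange's). Camera axes: x right, y down, z forward; pixel columns grow to the right and rows downward; lengths in m; the calibration is good to about 2 mm. The wrist camera is an equidistant fisheye: a pixel r from the principal point sees the ray r / f radians off the axis. A picture is of the moment at which its call begins: read the wrist's pose just before it. There is no depth.
- workorder.close_job(): hands the job in; it is judged then, once.
The state is a dict: "time": time; "joint_positions": joint angles; "joint_vel": joint speeds; "joint_torque": joint torques, N m; "ee_pos": TCP position; "eef_rot": TCP orientation; "ft_force": force on the tool from outside, world axes, zero at the start; "torque": the same for the moment, N m; "width": finger opening in m; "grip_force": force on a finger pad.
Only numpy, scipy, OpenCV 4.12 (cv2) and the standard library are available. Lean on these libraries where they do the work, as an engineer would, in place of code of your own. Each camera call takes 0.05 s, during which the arm holds its last target. There are 200 camera calls.

TASK

Get the photometer measuring, in this order: push its open sample lid fully shut, press the raised near end of the rocker on the fan unit (box with the round grille) fully down, do the same on the lamp supply (box with the fins), and last press the round start key on the black key box all the way down and let it come up again. Do not press the square stop key. Only push and press with the fingers: nothing is picked up, and the key box and all the other things stay standing where they are.

Things in the scene. Friction and masses are not known exactly. Their poses are not given: they have to be found in the camera images.
- photometer: white bench photometer, fixed, 300 mm deep (x) x 340 mm wide (y), deck 140 mm high; origin: centre of its underside; x points to its back, y to its left, z up
- lid (a joint): hinge angle of the sample lid: 0 = fully shut, grows as the front edge rises; found open at 0.45 to 0.9 rad; a stiff hinge (0.2 N m) that stays where it is left, so about 3 N pushed down 80 mm from the hinge closes it
- lid_hinge (a point): on the lid's hinge line, middle of its width, at the height of the shut lid's upper face: 65 mm behind the photometer's origin, 70 mm to its right, 152 mm up; axes as the photometer's. The lid is a flat grey plate 165 mm long (towards -x of the photometer), 150 mm wide, 12 mm thick; shut, its upper face is level with this point
- lid_edge (a point): middle of the lid's front edge on its upper face, 165 mm from the hinge; moves with the lid
- fan_unit: cooling-fan unit: grey box, fixed, 90 mm deep (x) x 130 mm wide (y) x 60 mm high, known by the ROUND GRILLE on the left half of its top; its rocker is on the right half; origin: centre of its underside, x away from the robot at yaw 0. The rocker's pivot lies at (0, -32, 67) mm, its axis along y
- fan_rocker (a joint): tilt of the fan unit's rocker: 0 = off (near half, towards -x, stands up by 0.36 rad, far half level), 0.36 = on (near half pressed down level, far half up). Stays where it is left; takes about 3 N at 18 mm from the pivot, up to 8 N near the pivot
- fan_rocker_press (a point): upper face of the near half of that rocker, 18 mm from its pivot, where to press straight down; each half is 28 mm long and 34 mm wide. Off, this point is 73 mm above the bench; fully on, it is 67 mm above the bench
- lamp_unit: lamp supply: same grey box and rocker, fixed, 90 x 130 x 60 mm, known by the row of COOLING FINS on the left half of its top (fins to 75 mm height); origin and axes as the fan unit's
- lamp_rocker (a joint): tilt of the lamp supply's rocker, as fan_rocker: 0 = off, 0.36 = on
- lamp_rocker_press (a point): as fan_rocker_press, on the lamp supply: upper face of the rocker's near half, 18 mm from the pivot
- key_box: loose black box, 0.4 to 0.8 kg, 85 mm deep (x) x 125 mm wide (y) x 42 mm high, with two keys on top; origin: centre of its underside, x away from the robot at yaw 0
- start_key (a joint): travel of the ROUND start key: 0 = up, 6 mm = fully down; sprung, 1.5 N to start and 5 N fully down
- start_key_top (a point): centre of the top of the round start key, 34 mm across, 30 mm left (+y) of the box's middle, 54 mm above the bench when up
- stop_key (a joint): travel of the SQUARE stop key: 0 = up, 6 mm = down, sprung like the start key; not to be pressed
- stop_key_top (a point): centre of the top of the square stop key, 24 x 24 mm, 30 mm right (-y) of the box's middle, 54 mm above the bench
- cuvette_box: closed white plastic box with a clear cover, 62 x 82 mm, 42 mm high, standing on the left deck of the photometer; loose, to be left alone; origin: centre of its underside
- mouse: black computer mouse, 100 x 60 x 32 mm, on the bench close to the robot; loose, to be left alone; origin: centre of its underside
- vial: small jar, 28 mm across, 55 mm high, between the photometer and the boxes; loose, to be left alone; origin: centre of its underside
- pen_cup: dark metal cup with pens, 72 mm across, 90 mm high, pens to 135 mm, right of the boxes; loose, to be left alone; origin: centre of its underside
- beaker: glass beaker, 70 mm across, 90 mm high, beyond the boxes; loose, to be left alone; origin: centre of its underside
- reagent: amber bottle, 60 mm across, 120 mm high, beyond the boxes; loose, to be left alone; origin: centre of its underside
- tape: roll of tape lying flat, 70 mm across, 19 mm high; loose, to be left alone; origin: centre of its underside

How it is judged:
By the outcome, as a careful person would: the job done as asked, in the order asked, and still so for the second after the job is handed in, with the robot touching nothing.
It also fails if it takes over 61 s, if anything falls off the work surface, if the arm or the gripper's body presses on something with over 40 N, if the wrist force passes 120 N, or if a joint passes its speed limit or range.

## Working session

There is one attempt and no reset: what is moved stays moved. The work goes in short steps, Python scripts to look and compute and a shell command to move; the robot and the scene stay as the last step left them, time stands still between calls to the robot, and variables do not carry over. Pictures are saved under pics/ and viewed, at most 10 in all, crops included, and the job is handed in when it is done.

```bash
mkdir -p pics; ls; python3 - <<'E'
from bench import read_state, cams
import cv2, numpy as np
s=read_state(); print({k:np.round(v,3).tolist() for k,v in s.items()})
for n in ["scene","side","wrist"]:
    c=cams.camera(n); cv2.imwrite(f"pics/{n}0.png",c["img"])
    print(n,{k:np.round(v,4).tolist() for k,v in c.items() if k!="img"})
    np.savez(f"pics/{n}0.npz",**{k:v for k,v in c.items()},ee=s["ee_pos"],q=s["eef_rot"])
a=cv2.imread("pics/scene0.png");cv2.imwrite("pics/scene0b.png",cv2.resize(a,(800,600),interpolation=cv2.INTER_CUBIC))
a=cv2.imread("pics/side0.png");cv2.imwrite("pics/side0b.png",cv2.resize(a,(800,600),interpolation=cv2.INTER_CUBIC))
a=cv2.imread("pics/wrist0.png");cv2.imwrite("pics/wrist0b.png",cv2.resize(a,(800,600),interpolation=cv2.INTER_CUBIC))
E
```

```text
pics
{'time': 0.0, 'joint_positions': [-0.023, 0.333, -0.065, 1.461, 0.022, 1.35, -0.089], 'joint_vel': [0.001, -0.0, -0.0, -0.001, -0.001, 0.001, -0.001], 'joint_torque': [-0.0, -62.325, 0.024, -38.989, -0.061, 0.04, 0.0], 'ee_pos': [0.625, 0.0, 0.199], 'eef_rot': [0.707, 0.707, -0.001, -0.0], 'ft_force': [-0.896, 0.23, 0.243], 'torque': [-0.022, -0.022, -0.075], 'grip_force': 0.0, 'width': 0.087}
scene {'K': [[459.2121, 0.0, 254.9279], [0.0, 459.2121, 184.7918], [0.0, 0.0, 1.0]], 'xyz': [1.1403, -0.365, 1.1788], 'attitude': [0.848, 0.4502, -0.1308, -0.2474]}
side {'K': [[497.8821, 0.0, 239.8728], [0.0, 497.8821, 190.7797], [0.0, 0.0, 1.0]], 'xyz': [0.2986, -0.8522, 1.0449], 'attitude': [0.9185, -0.1293, 0.0554, -0.3695]}
wrist {'K': [[297.3186, 0.0, 251.5781], [0.0, 297.3186, 185.4603], [0.0, 0.0, 1.0]], 'mount': [[0.0009, -0.9605, -0.2782, 0.0748], [1.0, 0.0008, 0.0003, -0.0001], [-0.0001, -0.2782, 0.9605, -0.1835], [0.0, 0.0, 0.0, 1.0]]}
```

View pics/scene0b.png

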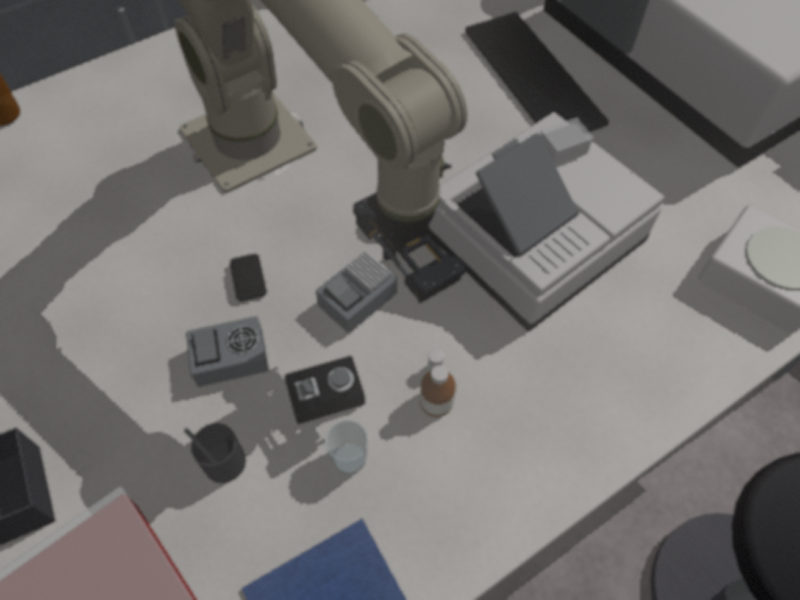

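View pics/side0b.png

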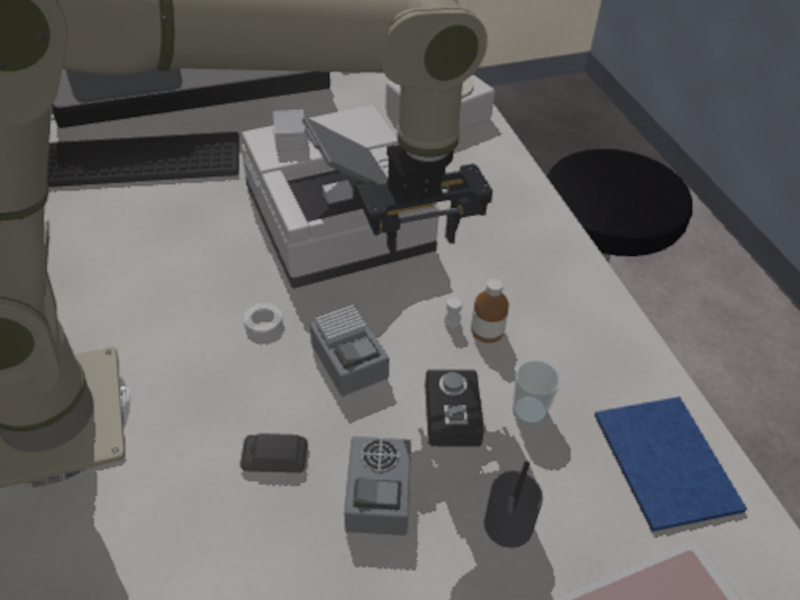

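View pics/wrist0b.png

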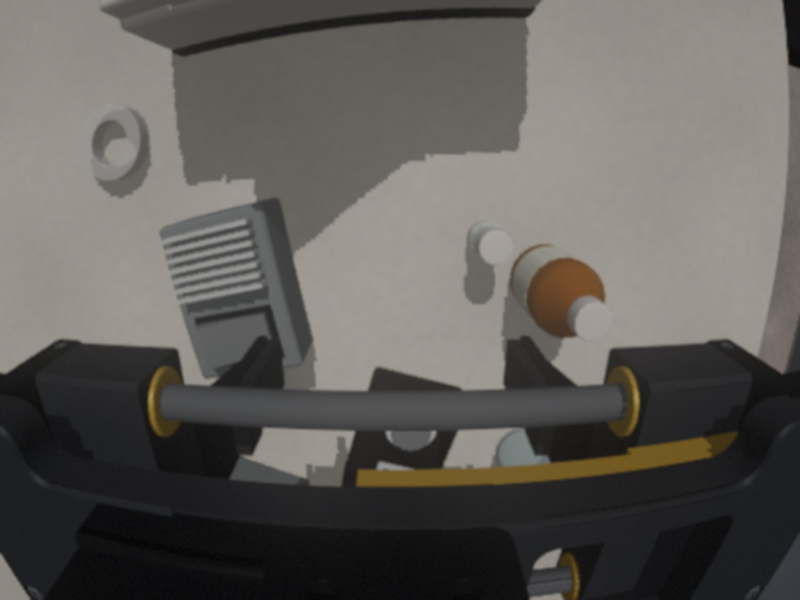

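The scene and side views show the photometer (scene 545,220), fan unit (scene 230,350; side 378,485), lamp supply (scene 355,290; side 348,348), key box (scene 325,388; side 453,405) with the round key on its +y side. I'll enlarge these for corner picking.

```bash
python3 - <<'E'
import cv2, numpy as np
def crop(n,x0,y0,w,h,s):
    a=cv2.resize(cv2.imread(f"pics/{n}0.png")[y0:y0+h,x0:x0+w],None,fx=s,fy=s,interpolation=cv2.INTER_CUBIC)
    a=cv2.convertScaleAbs(a,alpha=1.3,beta=10)
    for i in range(0,w,20): cv2.putText(a,str(x0+i),(i*s,10),0,.35,(0,0,255));cv2.line(a,(i*s,12),(i*s,18),(0,0,255))
    for i in range(0,h,20): cv2.putText(a,str(y0+i),(0,i*s+4),0,.35,(0,0,255));cv2.line(a,(24,i*s),(30,i*s),(0,0,255))
    return a
cv2.imwrite("pics/c1.png",crop("scene",112,156,150,120,5))
cv2.imwrite("pics/c2.png",crop("side",190,190,140,150,4))
a=crop("scene",270,70,160,140,4);b=crop("side",150,60,170,125,4)
cv2.imwrite("pics/c3.png",a);cv2.imwrite("pics/c4.png",b)
E
```

```text
(no output)
```

View pics/c1.png

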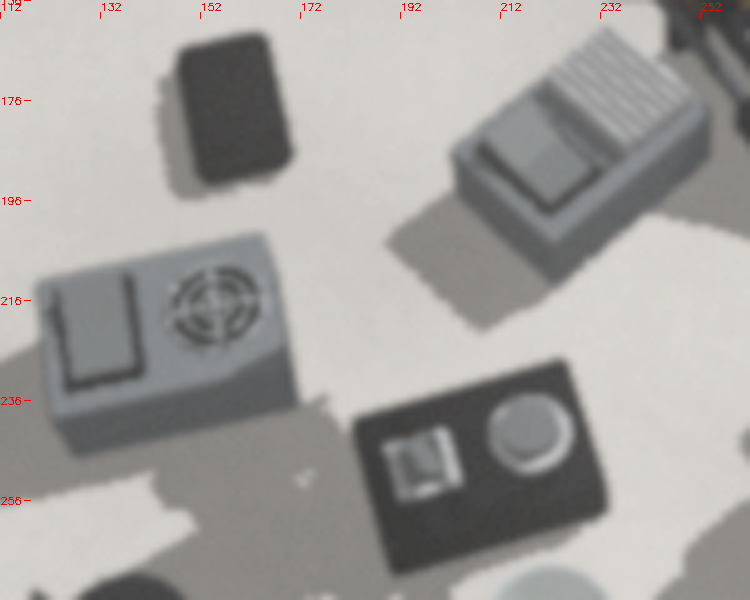

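View pics/c2.png

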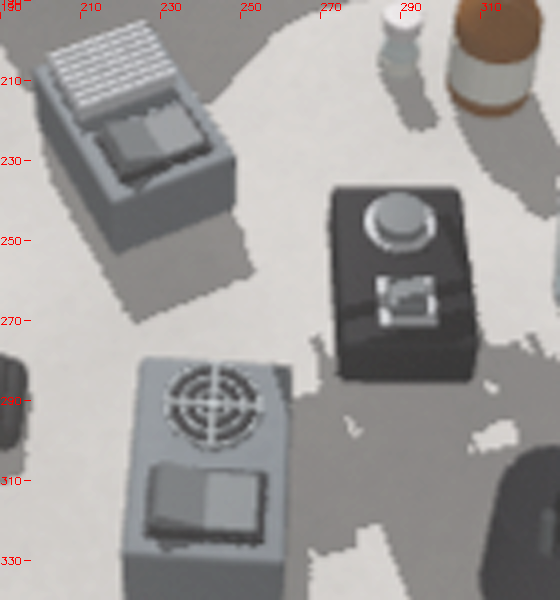

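View pics/c4.png

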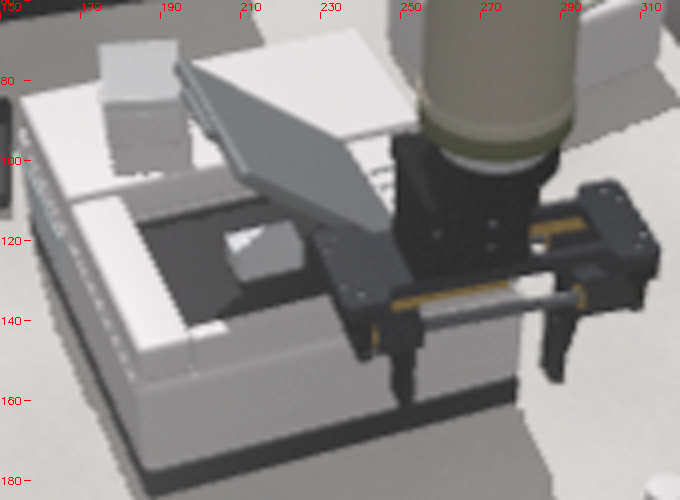

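Crop 1: fan-unit top corners at (38,280),(265,235),(55,418); key box (352,420),(567,358), round key (527,427). Crop 2: same objects plus lamp rocker with the dark near half at (130,148); crop 4: lid free edge (178,62)–(243,178), hinge at far side. Now I'll fit the poses.

```bash
cat > fit.py <<'E'
import numpy as np
from scipy.optimize import least_squares
from scipy.spatial.transform import Rotation as R
D={n:dict(np.load(f"pics/{n}0.npz")) for n in("scene","side")}
def proj(n,P):
    c=D[n]; p=R.from_quat(c["attitude"]).inv().apply(np.atleast_2d(P)-c["xyz"]); p=p@c["K"].T; return p[:,:2]/p[:,2:]
def nat(p,o,s): return (np.array(p)+.5)/s-.5+np.array(o)
C={"c1":("scene",(112,156),5),"c2":("side",(190,190),4),"c4":("side",(150,60),4),"b":("scene",(0,0),1.5625)}
def fit(name,obs,x0,model=None):
    def w(v,l): return (np.array([v[0],v[1],0])+R.from_euler("z",v[2]).apply(l))
    def res(v):
        return np.concatenate([(proj(C[c][0],w(v,np.array(l(v) if callable(l) else l)/1000.))[0]-nat(p,*C[c][1:])) for c,p,l in obs])
    r=least_squares(res,x0,loss="soft_l1"); print(name,np.round(r.x,4),"res",np.round(r.fun.reshape(-1,2),1).tolist()); return r.x,lambda l:w(r.x,np.array(l)/1000.)
def tri(pa,pb):
    f=lambda X:np.concatenate([proj(C[c][0],X)[0]-nat(p,*C[c][1:]) for c,p in(pa,pb)])
    r=least_squares(f,[.6,0,.05]); return np.round(r.x,4),np.round(np.abs(r.fun).max(),1)
E
python3 - <<'E'
from fit import *
a,fw=fit("fan",[("c1",(38,280),(-45,-65,60)),("c1",(265,235),(-45,65,60)),("c1",(55,418),(45,-65,60)),("c1",(80,455),(45,-65,0)),("c1",(298,405),(45,65,0)),
 ("c2",(143,360),(-45,65,60)),("c2",(290,367),(45,65,60)),("c2",(282,552),(45,-65,60)),("c2",(123,550),(-45,-65,60))],[.55,-.2,0])
print("press",fw((-17,-32,73)), "tri corner",tri(("c1",(38,280)),("c2",(123,550))),fw((-45,-65,60)))
a,fw=fit("lamp",[("c1",(453,155),(-45,-65,60)),("c1",(555,245),(45,-65,60)),("c1",(555,283),(45,-65,0)),("c1",(710,110),(45,65,60)),
 ("c2",(113,198),(-45,-65,60)),("c2",(235,157),(45,-65,60)),("c2",(38,70),(-45,65,60)),("c2",(118,252),(-45,-65,0)),("c2",(232,207),(45,-65,0))],[.55,0,.4])
print("press",fw((-17,-32,73)),"tri corner",tri(("c1",(453,155)),("c2",(113,198))),fw((-45,-65,60)))
a,fw=fit("key",[("c1",(352,420),(-42.5,-62.5,42)),("c1",(567,358),(-42.5,62.5,42)),("c1",(395,575),(42.5,-62.5,0)),("c1",(608,510),(42.5,62.5,0)),
 ("c2",(333,188),(-42.5,62.5,42)),("c2",(462,188),(42.5,62.5,42)),("c2",(343,380),(-42.5,-62.5,0)),("c2",(473,382),(42.5,-62.5,0))],[.7,-.1,0])
print("start",fw((0,30,54)),"stop",fw((0,-30,54)),"tri start",tri(("c1",(527,427)),("c2",(400,215))))
L=lambda s:(lambda v:(65-165*np.cos(v[3]),-70+75*s,152+165*np.sin(v[3])))
a,fw=fit("phot",[("c4",(138,350),(-150,-170,140)),("c4",(22,97),(-150,170,140)),("c4",(350,30),(150,170,140)),("c4",(150,495),(-150,-170,0)),("c4",(518,400),(150,-170,0)),
 ("b",(530,320),(150,-170,0)),("b",(660,200),(150,170,140)),("c4",(178,62),L(1)),("c4",(243,178),L(-1)),("b",(480,180),L(-1)),("b",(547,137),L(1)),("b",(578,212),(65,5,152)),("b",(515,250),(65,-145,152))],[.6,.35,0,.7])
print("hinge",fw((65,-70,152)),"edge",fw((65-165*np.cos(a[3]),-70,152+165*np.sin(a[3]))))
E
```

```text
fan [ 0.4745 -0.2814 -0.3419] res [[-0.4, -0.4], [0.6, -1.5], [-0.6, 0.4], [-0.4, 2.3], [2.2, 1.8], [-1.3, -2.3], [0.3, -2.0], [0.6, 2.3], [-1.1, 0.4]]
press [ 0.44777852 -0.30587214  0.073     ] tri corner (array([ 0.4128, -0.3274,  0.0606]), np.float64(0.1)) [ 0.41033481 -0.32757394  0.06      ]
lamp [ 0.4984 -0.0216  0.1892] res [[-0.8, -1.0], [0.0, 0.2], [1.2, 2.8], [1.7, -0.1], [-0.4, 1.1], [0.9, -1.1], [-2.4, -1.3], [-1.0, 2.0], [1.2, 0.9]]
press [ 0.48768033 -0.05625821  0.073     ] tri corner (array([ 0.4688, -0.0921,  0.0596]), np.float64(0.6)) [ 0.46638606 -0.09393518  0.06      ]
key [ 0.6325 -0.1751 -0.2783] res [[-0.8, -0.3], [0.2, -0.6], [-0.1, 2.5], [1.4, 2.1], [-0.7, -1.3], [0.1, -1.2], [-1.6, 1.2], [0.4, 0.7]]
start [ 0.64070322 -0.14622069  0.054     ] stop [ 0.62421786 -0.20391153  0.054     ] tri start (array([ 0.6389, -0.1478,  0.0535]), np.float64(0.1))
phot [0.5791 0.3579 0.0835 0.6815] res [[0.1, 1.9], [-1.4, -1.2], [4.6, -2.3], [0.7, 1.5], [1.7, 0.9], [-0.3, 10.4], [7.5, -0.2], [-1.1, -2.1], [-0.5, -1.6], [-3.1, -6.2], [-5.8, -4.2], [0.2, -0.4], [2.6, 2.2]]
hinge [0.64969332 0.29358625 0.152     ] edge [0.52199902 0.28289512 0.25594645]
```

```bash
python3 -m crank '0 0 -0.25 0 -1; 0 0 -0.25 0 -1; 0.235 -0.06 0 0 -1; 0.235 -0.06 0 0 -1; 0.235 -0.06 0 0 -1; 0.235 -0.06 0 0 -1; 0.235 -0.06 0 0 -1; 0.235 -0.06 0 0 -1; 0 0 0 0 -1; 0 0 0 0 -1' 20
python3 - <<'E'
from fit import *
C["s"]=("side",(0,0),1.5625)
for n,a,b in [("reagent cap",(440,372),(494,287)),("cup rim",(215,435),(515,485)),("pen tip",(187,430),(527,462)),("vial",(436,358),(454,303)),("beaker rim",(348,432),(537,373))]:
    print(n,tri(("b",a),("s",b)))
E
```

```text
time: 1.15
ee_pos: [0.5523, 0.2832, 0.2998]
eef_rot: [0.706, 0.708, -0.0, -0.0]
ft_force: [0.3, -1.7, -0.2]
width: 0.0148
grip_force: 0.0
reagent cap (array([ 0.7525, -0.0206,  0.1147]), np.float64(1.0))
cup rim (array([ 0.64  , -0.3745,  0.1048]), np.float64(1.3))
pen tip (array([ 0.6416, -0.3964,  0.1862]), np.float64(2.8))
vial (array([0.7013, 0.0132, 0.052 ]), np.float64(0.3))
beaker rim (array([ 0.7517, -0.1991,  0.1004]), np.float64(1.6))
```

```bash
python3 -m crank '0 0 0.15 0 -1; 0 0 0.1 0 -1; 0 0 0.1 0 -1; 0 0 0.1 0 -1; 0 0 0.1 0 -1; 0 0 0.1 0 -1; 0 0 0 0 -1'; python3 -m crank '0 0 0.03 0 -1; 0 0 0.02 0 -1; 0 0 0.02 0 -1; 0 0 0.015 0 -1; 0 0 0.01 0 -1; 0 0 0 0 -1'
```

```text
time: 1.85
ee_pos: [0.5526, 0.2793, 0.1676]
eef_rot: [0.708, 0.706, -0.002, -0.0]
ft_force: [-0.5, 0.1, 0.6]
width: 0.0004
grip_force: 0.0
time: 2.45
ee_pos: [0.5529, 0.282, 0.1511]
eef_rot: [0.707, 0.707, -0.0, -0.0]
ft_force: [-0.0, 1.0, -0.8]
width: 0.0008
grip_force: 0.0
```

```bash
python3 - <<'E'
from bench import cams
import cv2, numpy as np
a=cams.camera("side")["img"][50:190,150:330];b=cams.camera("scene")["img"][60:210,270:430]
f=lambda a:cv2.resize(a,(395,int(395*a.shape[0]/a.shape[1])),interpolation=cv2.INTER_CUBIC)
a,b=f(a),f(b);o=np.zeros((400,800,3),np.uint8);o[:a.shape[0],:395]=a;o[:b.shape[0],400:795]=b
cv2.imwrite("pics/lid1.png",cv2.convertScaleAbs(o,alpha=1.3))
E
```

```text
(no output)
```

View pics/lid1.png

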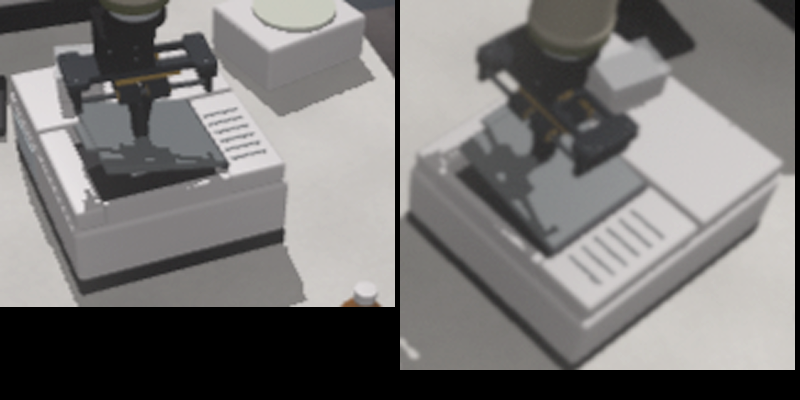

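The picture shows the lid lying almost flat, but with a dark gap left under its near right edge (side panel 95–225,170) and no contact force yet. Pushing further until force rises.

```bash
for i in 1; do python3 -m crank '0 0 0.01 0 -1; 0 0 0.01 0 -1; 0 0 0 0 -1'; done; python3 -m crank '0 0 0.01 0 -1; 0 0 0.01 0 -1; 0 0 0 0 -1'
```

```text
time: 2.85
ee_pos: [0.5529, 0.2821, 0.147]
eef_rot: [0.707, 0.707, -0.0, -0.0]
ft_force: [0.3, 0.3, -0.3]
width: 0.0005
grip_force: 0.1
time: 3.15
ee_pos: [0.5529, 0.282, 0.1429]
eef_rot: [0.707, 0.707, -0.0, -0.0]
ft_force: [-0.1, 0.5, 0.8]
width: 0.0003
grip_force: 0.0
```

```bash
python3 -m crank '0 0 0.01 0 -1; 0 0 0.01 0 -1; 0 0 0 0 -1'; python3 - <<'E'
from bench import cams,read_state
import cv2, numpy as np
from fit import *
s=read_state(); e=s["ee_pos"]; print(np.round(e,4),np.round(s["joint_torque"],2),np.round(s["ft_force"],2))
a=cams.camera("side")["img"]; b=cams.camera("scene")["img"]; w=cams.camera("wrist")["img"]
print(proj("side",e),proj("scene",e))
np.save("pics/l.npy",a)
for im,n in((a,"side"),(b,"scene")):
    u=proj(n,e)[0]; cv2.circle(im,tuple(int(round(v)) for v in u),1,(0,0,255),-1)
f=lambda a,w,h:cv2.resize(a,(w,h),interpolation=cv2.INTER_CUBIC)
o=np.zeros((600,800,3),np.uint8)
o[:300,:400]=f(a[70:160,160:280],400,300);o[:300,400:]=f(b[80:185,285:425],400,300);o[300:,:400]=f(w,400,300)
cv2.imwrite("pics/lid2.png",cv2.convertScaleAbs(o,alpha=1.4,beta=10))
E
```

```text
time: 3.45
ee_pos: [0.5529, 0.282, 0.1389]
eef_rot: [0.707, 0.707, -0.0, -0.0]
ft_force: [0.2, 0.6, 0.4]
width: 0.0007
grip_force: 0.0
[0.5529 0.282  0.1389] [ 1.000e-01 -6.306e+01 -2.160e+00 -3.757e+01 -4.000e-02 -3.000e-02
 -1.000e-02] [0.23 0.55 0.44]
[[213.51239416 119.50445731]] [[325.69007687 130.6890197 ]]
```

View pics/lid2.png

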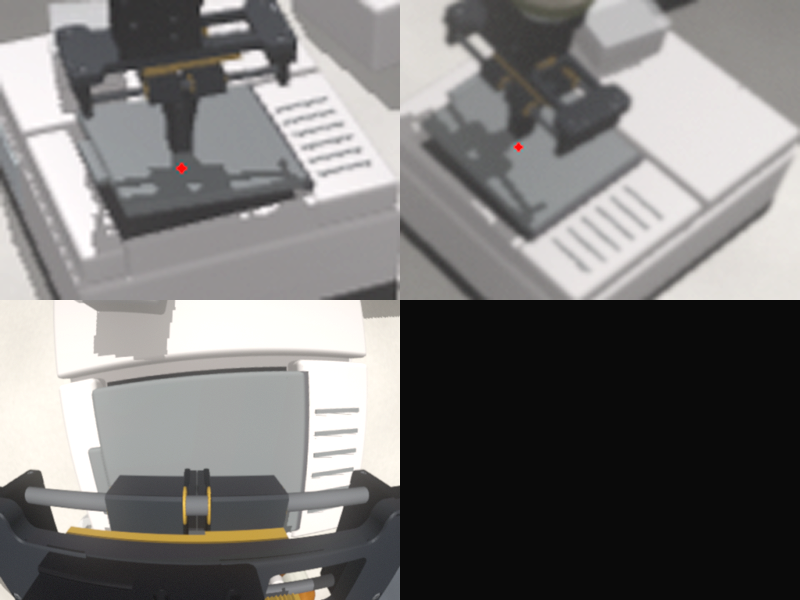

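```bash
python3 - <<'E'
from fit import *
v=[.5791,.3579,.0835]
for th in (0,.05,.1,.15,.2):
    P=np.array([[65-165*np.cos(th),5,152+165*np.sin(th)],[65-165*np.cos(th),-145,152+165*np.sin(th)],[65,-145,152],[65,5,152]])/1000
    P=R.from_euler("z",v[2]).apply(P)+[v[0],v[1],0]
    print(th,"side crop",np.round((proj("side",P)-[160,70])*400/120).tolist(),"scene crop",np.round((proj("scene",P)-[285,80])*400/140+[400,0]).tolist())
E
```

```text
0 side crop [[78.0, 119.0], [129.0, 220.0], [312.0, 177.0], [251.0, 81.0]] scene crop [[528.0, 61.0], [420.0, 131.0], [534.0, 234.0], [643.0, 157.0]]
0.05 side crop [[77.0, 111.0], [129.0, 212.0], [312.0, 177.0], [251.0, 81.0]] scene crop [[529.0, 56.0], [421.0, 125.0], [534.0, 234.0], [643.0, 157.0]]
0.1 side crop [[77.0, 103.0], [129.0, 204.0], [312.0, 177.0], [251.0, 81.0]] scene crop [[530.0, 51.0], [422.0, 120.0], [534.0, 234.0], [643.0, 157.0]]
0.15 side crop [[78.0, 95.0], [129.0, 196.0], [312.0, 177.0], [251.0, 81.0]] scene crop [[532.0, 46.0], [423.0, 116.0], [534.0, 234.0], [643.0, 157.0]]
0.2 side crop [[78.0, 87.0], [131.0, 188.0], [312.0, 177.0], [251.0, 81.0]] scene crop [[534.0, 41.0], [425.0, 111.0], [534.0, 234.0], [643.0, 157.0]]
```

```bash
python3 -m crank '0 0 0.01 0 -1; 0 0 0.01 0 -1; 0 0 0 0 -1'; python3 -m crank '0 0 0.01 0 -1; 0 0 0.01 0 -1; 0 0 0 0 -1'
```

```text
time: 3.9
ee_pos: [0.5529, 0.282, 0.1349]
eef_rot: [0.707, 0.707, -0.0, -0.0]
ft_force: [-0.0, 0.1, 0.0]
width: 0.0003
grip_force: 0.0
time: 4.2
ee_pos: [0.5529, 0.282, 0.1309]
eef_rot: [0.707, 0.707, -0.0, -0.0]
ft_force: [0.4, 0.3, 0.5]
width: 0.0008
grip_force: 0.0
```

```bash
python3 - <<'E'
from bench import cams,read_state
import cv2, numpy as np
from fit import *
a=np.load("pics/l.npy"); b=cams.camera("side")["img"]; np.save("pics/l2.npy",b)
s=read_state(); print(np.round(s["ee_pos"],4),np.round(s["joint_torque"],2))
print("expected shift",proj("side",[.5529,.282,.1309])-proj("side",[.5529,.282,.1389]))
g=[cv2.cvtColor(i,cv2.COLOR_BGR2GRAY) for i in(a,b)]
def tm(x,y,w,h):
    r=cv2.matchTemplate(g[1][y-6:y+h+6,x-6:x+w+6],g[0][y:y+h,x:x+w],cv2.TM_CCOEFF_NORMED); _,m,_,l=cv2.minMaxLoc(r); return l[0]-6,l[1]-6,round(m,3)
print("gripper body",tm(180,75,60,22),"finger",tm(207,96,14,20),"lid right edge",tm(192,122,60,16),"lid front edge",tm(180,98,16,30))
d=cv2.absdiff(*g); print([ (d[y:y+10,160:280].reshape(10,12,10).max((0,2))).tolist() for y in range(70,160,10)])
o=cv2.resize(np.hstack([i[85:145,175:260] for i in(a,b)]),(800,282),interpolation=cv2.INTER_CUBIC)
cv2.imwrite("pics/lid3.png",cv2.convertScaleAbs(o,alpha=1.5,beta=15))
E
```

```text
[0.553  0.2819 0.131 ] [-5.000e-02 -6.321e+01 -2.310e+00 -3.737e+01 -7.000e-02 -4.000e-02
 -0.000e+00]
expected shift [[0.08733538 2.1685198 ]]
gripper body (0, 2, 0.95) finger (0, 2, 0.992) lid right edge (0, 0, 0.741) lid front edge (0, 2, 0.887)
[[2, 89, 89, 78, 11, 12, 126, 116, 96, 1, 2, 1], [1, 75, 88, 88, 13, 28, 112, 126, 98, 1, 1, 1], [1, 25, 57, 130, 113, 39, 98, 112, 127, 1, 1, 1], [2, 1, 70, 75, 76, 36, 60, 7, 16, 1, 1, 1], [1, 1, 62, 26, 8, 33, 37, 8, 30, 3, 2, 1], [2, 2, 65, 68, 49, 47, 45, 33, 35, 33, 1, 2], [2, 2, 57, 51, 50, 28, 26, 68, 58, 18, 1, 1], [1, 2, 37, 19, 1, 2, 2, 1, 2, 2, 2, 2], [1, 2, 1, 12, 2, 2, 2, 2, 2, 1, 2, 2]]
```

```bash
python3 -m crank '0 0 0.01 0 -1; 0 0 0.01 0 -1; 0 0 0 0 -1'; python3 -m crank '0 0 0.01 0 -1; 0 0 0.01 0 -1; 0 0 0 0 -1'; python3 - <<'E'
from bench import cams,read_state
import cv2, numpy as np
a=np.load("pics/l2.npy"); b=cams.camera("side")["img"]; np.save("pics/l3.npy",b)
g=[cv2.cvtColor(i,cv2.COLOR_BGR2GRAY) for i in(a,b)]
def tm(x,y,w,h):
    r=cv2.matchTemplate(g[1][y-6:y+h+6,x-6:x+w+6],g[0][y:y+h,x:x+w],cv2.TM_CCOEFF_NORMED); _,m,_,l=cv2.minMaxLoc(r); return l[0]-6,l[1]-6,round(m,3)
print("finger",tm(207,98,14,20),"lid front edge",tm(180,100,16,30))
E
```

```text
time: 4.55
ee_pos: [0.5533, 0.2821, 0.13]
eef_rot: [0.707, 0.707, 0.001, 0.0]
ft_force: [-9.3, -3.9, 19.7]
width: 0.0002
grip_force: 10.2
time: 4.85
ee_pos: [0.5534, 0.2822, 0.1296]
eef_rot: [0.707, 0.707, 0.001, 0.001]
ft_force: [-19.4, -11.0, 46.4]
width: 0.0002
grip_force: 23.5
finger (0, 0, 0.989) lid front edge (0, 0, 0.988)
```

```bash
python3 -m crank '0 0 -0.05 0 -1; 0 0 -0.2 0 -1; 0 0 -0.25 0 -1; 0 -0.25 -0.25 0 -1; 0 -0.25 0 0 -1; 0 0 0 0 -1; 0 0 0 0 -1'; python3 - <<'E'
from bench import cams,read_state
import cv2, numpy as np
from fit import *
s=read_state();e=s["ee_pos"];q=s["eef_rot"]; W=cams.camera("wrist");np.savez("pics/w1.npz",**W,ee=e,q=q)
a=cams.camera("side")["img"]; b=cams.camera("scene")["img"]; w=W["img"]
cv2.imwrite("pics/side1.png",a);cv2.imwrite("pics/scene1.png",b)
f=lambda a,w,h:cv2.resize(a,(w,h),interpolation=cv2.INTER_CUBIC)
o=np.zeros((600,800,3),np.uint8)
o[:300,:400]=f(a[70:160,160:280],400,300);o[:300,400:]=f(b[80:185,285:425],400,300);o[300:,:400]=f(w,400,300)
cv2.imwrite("pics/lid4.png",cv2.convertScaleAbs(o,alpha=1.4,beta=10))
E
```

```text
time: 5.6
ee_pos: [0.4671, 0.2821, 0.2591]
eef_rot: [0.707, 0.707, 0.0, 0.0]
ft_force: [-0.1, -0.3, 0.6]
width: 0.0005
grip_force: 0.0
```

View pics/lid4.png

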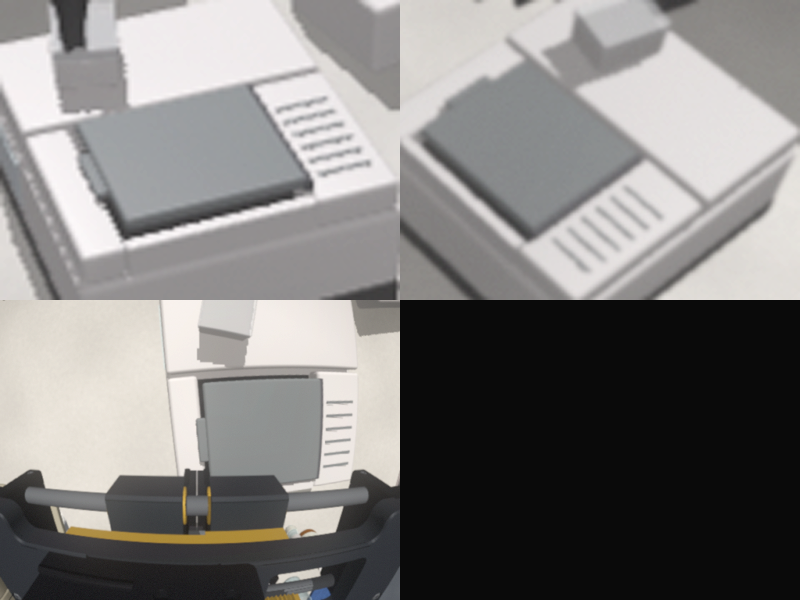

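The lid now lies flat. Its corners, side (80,120) and (122,222), scene (528,61) and (422,130), match angle 0. The hard stop was felt at reported z 0.130, so the shut fingertip sits about 20 mm above the reported TCP. I'll check the rocker points directly and move to the fan unit.

```bash
python3 - <<'E'
from fit import *
print("fan near half",tri(("c1",(95,302)),("c2",(178,497))),"lamp near half",tri(("c1",(517,128)),("c2",(130,147))))
P={"fan":[.4478,-.3059,.073],"lamp":[.4877,-.0563,.073]}
for k,p in P.items(): print(k,(proj("scene",p)-[112,156])*5,(proj("side",p)-190)*4)
E
python3 -m crank '-0.24 -0.0135 0 0 -1; -0.24 -0.0135 0 0 -1; -0.24 -0.0135 0 0 -1; -0.24 -0.0135 0 0 -1; -0.24 -0.0135 0 0 -1; -0.24 -0.0135 0 0 -1; -0.24 -0.0135 0 0 -1; -0.24 -0.0135 0 0 -1; -0.24 -0.0135 0 0 -1; -0.24 -0.0135 0 0 -1'
```

```text
fan near half (array([ 0.4488, -0.3083,  0.0684]), np.float64(0.4)) lamp near half (array([ 0.4855, -0.0601,  0.0721]), np.float64(1.2))
fan [[ 93.57436329 294.47408276]] [[172.57216241 486.82048454]]
lamp [[520.47498528 130.84855368]] [[127.21809305 136.00680711]]
time: 6.75
ee_pos: [0.4406, -0.2008, 0.2585]
eef_rot: [0.707, 0.707, -0.0, 0.0]
ft_force: [0.7, 0.2, 0.3]
width: 0.0003
grip_force: 0.0
```

```bash
python3 -m crank '-0.174 0 0.1 0 -1; -0.174 0 0.1 0 -1; -0.174 0 0.1 0 -1; 0 0 0.2 0 -1; 0 0 0.2 0 -1; 0 0 0.18 0 -1; 0 0 0 0 -1; 0 0 0 0 -1'; python3 - <<'E'
from bench import cams,read_state
import cv2, numpy as np
from fit import *
e=read_state()["ee_pos"]; a=cams.camera("side")["img"]; b=cams.camera("scene")["img"]; 
for im,n in((a,"side"),(b,"scene")):
    for p,col in((e,(0,0,255)),(np.array(e)+[0,0,.02],(0,255,0)),([.4478,-.3059,.073],(255,0,0))):
        im[tuple(np.round(proj(n,p)[0]).astype(int)[::-1])]=col
f=lambda a:cv2.resize(a,(400,400),interpolation=cv2.INTER_NEAREST)
o=np.hstack([f(a[260:340,200:280]),f(b[185:265,110:190])])
cv2.imwrite("pics/fan1.png",cv2.convertScaleAbs(o,alpha=1.3,beta=20))
E
```

```text
time: 7.55
ee_pos: [0.4407, -0.3031, 0.083]
eef_rot: [0.707, 0.707, -0.0, -0.0]
ft_force: [-0.1, -0.4, 1.0]
width: 0.0003
grip_force: 0.0
```

View pics/fan1.png

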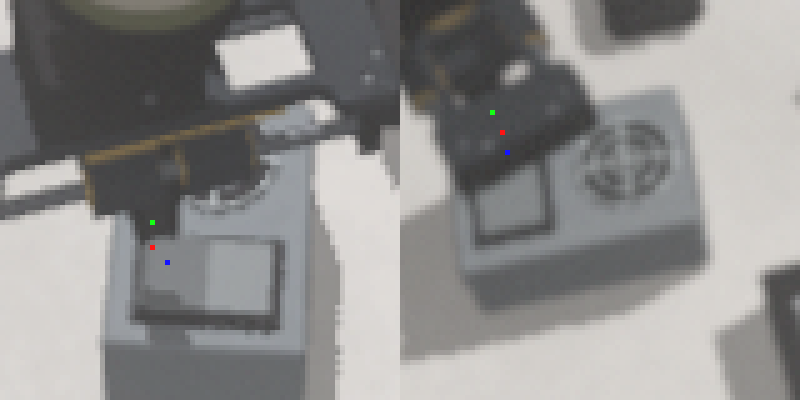

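The finger is over the near half of the fan rocker (side panel tip ~(157,237), near half centred at (170,275)). It needs about 5 mm more towards -y and 2 mm in +x, then press by force.

```bash
python3 -m crank '-0.025 0.01 0.03 0 -1; 0 0 0.02 0 -1; 0 0 0.01 0 -1; 0 0 0 0 -1'; python3 -m crank '0 0 0.01 0 -1; 0 0 0.01 0 -1; 0 0 0 0 -1';python3 -m crank '0 0 0.01 0 -1; 0 0 0.01 0 -1; 0 0 0 0 -1'
```

```text
time: 8.05
ee_pos: [0.4425, -0.3073, 0.0704]
eef_rot: [0.707, 0.707, -0.0, -0.0]
ft_force: [0.5, -0.1, 0.1]
width: 0.0004
grip_force: 0.0
time: 8.35
ee_pos: [0.4426, -0.3072, 0.0664]
eef_rot: [0.707, 0.707, -0.0, -0.0]
ft_force: [-0.7, 0.1, 0.1]
width: 0.0007
grip_force: 0.0
time: 8.65
ee_pos: [0.4425, -0.3072, 0.0623]
eef_rot: [0.707, 0.707, -0.0, -0.0]
ft_force: [0.1, 0.1, 0.2]
width: 0.0002
grip_force: 0.0
```

```bash
python3 -m crank '0 0 0.01 0 -1; 0 0 0.01 0 -1; 0 0 0 0 -1'; python3 -m crank '0 0 0.01 0 -1; 0 0 0.01 0 -1; 0 0 0 0 -1'
```

```text
time: 8.95
ee_pos: [0.4425, -0.3072, 0.0583]
eef_rot: [0.707, 0.707, -0.0, -0.0]
ft_force: [-0.6, 0.0, 0.1]
width: 0.0
grip_force: 0.0
time: 9.25
ee_pos: [0.4426, -0.3074, 0.0544]
eef_rot: [0.707, 0.707, -0.0, -0.0]
ft_force: [0.1, 0.5, 0.2]
width: 0.0006
grip_force: 0.1
```

```bash
python3 -m crank '0 0 0.01 0 -1; 0 0 0 0 -1'; python3 -m crank '0 0 0.01 0 -1; 0 0 0 0 -1'
```

```text
time: 9.45
ee_pos: [0.4424, -0.3073, 0.0524]
eef_rot: [0.707, 0.707, -0.0, -0.0]
ft_force: [-1.2, -1.1, 1.5]
width: 0.0004
grip_force: 0.5
time: 9.65
ee_pos: [0.4425, -0.3074, 0.0504]
eef_rot: [0.707, 0.707, -0.0, -0.0]
ft_force: [-1.1, 0.9, 0.6]
width: 0.0002
grip_force: 0.5
```

```bash
python3 -m crank '0 0 0.01 0 -1; 0 0 0.01 0 -1; 0 0 0 0 -1'; python3 -m crank '0 0 0.01 0 -1; 0 0 0 0 -1'
```

```text
time: 9.95
ee_pos: [0.4427, -0.3073, 0.0463]
eef_rot: [0.707, 0.707, -0.0, -0.0]
ft_force: [-0.3, -0.1, 0.1]
width: 0.0005
grip_force: 0.0
time: 10.15
ee_pos: [0.4429, -0.3075, 0.0451]
eef_rot: [0.707, 0.707, 0.0, 0.0]
ft_force: [-3.6, 0.6, 8.2]
width: 0.0005
grip_force: 4.1
```

```bash
python3 -m crank '0 0 0.01 0 -1; 0 0 0 0 -1; 0 0 0 0 -1'
```

```text
time: 10.45
ee_pos: [0.443, -0.3075, 0.0449]
eef_rot: [0.707, 0.707, 0.001, 0.0]
ft_force: [-11.0, 6.7, 28.9]
width: 0.0001
grip_force: 14.5
```

Fan rocker hit its stop at reported 0.045 (= 67 mm true, the same 22 mm offset as at the lid). On to the lamp supply.

```bash
python3 -m crank '0 0 -0.2 0 -1; 0 0 -0.25 0 -1; 0.207 0.03 0 0 -1; 0.207 0.03 0 0 -1; 0.207 0.03 0 0 -1; 0.207 0.03 0 0 -1; 0.207 0.03 0 0 -1; 0.207 0.03 0 0 -1; 0 0 0.1 0 -1; 0 0 0 0 -1'; python3 - <<'E'
from bench import cams
import cv2, numpy as np
from fit import *
b=cams.camera("side")["img"]; cv2.imwrite("pics/side2.png",b)
a=cv2.imread("pics/side0.png")
for n,p in (("fan near",(.4478,-.308,.067)),("fan far",(.482,-.318,.067))):
    u=np.round(proj("side",p)[0]).astype(int); print(n,u,[i[u[1]-2:u[1]+3,u[0]-2:u[0]+3].mean((0,1)).round() for i in(a,b)])
E
```

```text
time: 11.45
ee_pos: [0.4775, -0.0578, 0.1107]
eef_rot: [0.706, 0.708, -0.001, -0.001]
ft_force: [-1.0, -0.2, 0.2]
width: 0.0002
grip_force: 0.0
fan near [233 314] [array([94., 92., 90.]), array([64., 63., 62.])]
fan far [250 314] [array([113., 112., 109.]), array([63., 62., 61.])]
```

```bash
python3 -m crank '-0.01 0.005 0.1 0 -1; 0 0 0.1 0 -1; 0 0 0.06 0 -1; 0 0 0.01 0 -1; 0 0 0.01 0 -1; 0 0 0.01 0 -1; 0 0 0 0 -1'; python3 -m crank '0 0 0.01 0 -1; 0 0 0.01 0 -1; 0 0 0 0 -1'
```

```text
time: 12.2
ee_pos: [0.48, -0.061, 0.0551]
eef_rot: [0.707, 0.707, 0.0, 0.0]
ft_force: [0.9, -0.5, -0.2]
width: 0.0004
grip_force: 0.0
time: 12.5
ee_pos: [0.4795, -0.0611, 0.0505]
eef_rot: [0.707, 0.707, -0.0, -0.0]
ft_force: [-1.1, -0.5, 1.3]
width: 0.0005
grip_force: 0.4
```

```bash
python3 -m crank '0 0 0.01 0 -1; 0 0 0.01 0 -1; 0 0 0 0 -1'; python3 -m crank '0 0 0.01 0 -1; 0 0 0 0 -1'
```

```text
time: 12.8
ee_pos: [0.4797, -0.061, 0.0463]
eef_rot: [0.707, 0.707, 0.0, 0.0]
ft_force: [-0.3, 0.7, -0.2]
width: 0.0007
grip_force: 0.0
time: 13.0
ee_pos: [0.4799, -0.0609, 0.0451]
eef_rot: [0.707, 0.707, 0.0, 0.0]
ft_force: [-3.8, -0.2, 7.6]
width: 0.0007
grip_force: 4.0
```

```bash
python3 -m crank '0 0 0.01 0 -1; 0 0 0 0 -1; 0 0 0 0 -1'
```

```text
time: 13.3
ee_pos: [0.4801, -0.0609, 0.0448]
eef_rot: [0.707, 0.707, 0.0, 0.0]
ft_force: [-13.7, 0.4, 31.3]
width: 0.0003
grip_force: 15.6
```

```bash
python3 -m crank '0 0 -0.2 0 -1; 0 0 -0.25 0 -1; -0.108 0.199 0 0 -1; -0.108 0.199 0 0 -1; -0.108 0.199 0 0 -1; -0.108 0.199 0 0 -1; 0 0 0.1 0 -1; 0 0 0.1 0 -1; 0 0 0 0 -1; 0 0 0 0 -1'
```

```text
time: 14.3
ee_pos: [0.6388, -0.1472, 0.0927]
eef_rot: [0.707, 0.707, -0.0, -0.0]
ft_force: [0.4, 0.1, 1.1]
width: 0.0005
grip_force: 0.0
```

```bash
python3 -m crank '0 0 0.1 0 -1; 0 0 0.1 0 -1; 0 0 0.07 0 -1; 0 0 0.01 0 -1; 0 0 0 0 -1'; python3 -m crank '0 0 0.01 0 -1; 0 0 0.01 0 -1; 0 0 0.01 0 -1; 0 0 0 0 -1'
```

```text
time: 14.8
ee_pos: [0.6392, -0.1474, 0.0373]
eef_rot: [0.707, 0.707, 0.0, 0.0]
ft_force: [0.4, -0.2, 0.1]
width: 0.0006
grip_force: 0.0
time: 15.2
ee_pos: [0.6393, -0.1475, 0.031]
eef_rot: [0.707, 0.707, 0.0, 0.0]
ft_force: [0.7, 0.7, 2.1]
width: 0.0003
grip_force: 1.0
```

```bash
python3 -m crank '0 0 0.01 0 -1; 0 0 0.01 0 -1; 0 0 0 0 -1; 0 0 0 0 -1'; python3 -m crank '0 0 0.005 0 -1; 0 0 0.005 0 -1; 0 0 0 0 -1'
```

```text
time: 15.6
ee_pos: [0.6393, -0.1475, 0.027]
eef_rot: [0.707, 0.707, 0.0, 0.0]
ft_force: [0.7, -1.0, 4.6]
width: 0.0005
grip_force: 2.2
time: 15.9
ee_pos: [0.6394, -0.1475, 0.0261]
eef_rot: [0.707, 0.707, 0.0, 0.0]
ft_force: [-3.0, 1.0, 14.7]
width: 0.0004
grip_force: 7.1
```

```bash
python3 -m crank '0 0 0.005 0 -1; 0 0 0 0 -1; 0 0 0 0 -1'
```

```text
time: 16.2
ee_pos: [0.6395, -0.1475, 0.0259]
eef_rot: [0.707, 0.707, 0.001, 0.001]
ft_force: [-6.2, 0.9, 21.3]
width: 0.0006
grip_force: 10.7
```

```bash
python3 -m crank '0 0 -0.03 0 -1; 0 0 -0.15 0 -1; 0 0 -0.25 0 -1; 0 0 -0.25 0 -1; 0.2 0 -0.15 0 -1; 0.24 0 0 0 -1; 0.24 0 0 0 -1; 0.24 0 0 0 -1; 0 0 0 0 -1; 0 0 0 0 -1'; python3 - <<'E'
from bench import cams
import cv2, numpy as np
from fit import *
for n in("side","scene"):
    a=cv2.imread(f"pics/{n}0.png"); b=cams.camera(n)["img"]; cv2.imwrite(f"pics/{n}9.png",b)
    g=[cv2.cvtColor(i,cv2.COLOR_BGR2GRAY) for i in(a,b)]
    def tm(P,r=14):
        x,y=np.round(proj(n,P)[0]).astype(int)
        t=g[0][y-r:y+r,x-r:x+r]; m=cv2.matchTemplate(g[1][y-r-6:y+r+6,x-r-6:x+r+6],t,cv2.TM_CCOEFF_NORMED);_,v,_,l=cv2.minMaxLoc(m); return l[0]-6,l[1]-6,round(v,2)
    print(n,{k:tm(p,r) for k,p,r in (("keybox",(.6325,-.1751,.045),18),("start",(.639,-.148,.054),8),("beaker",(.752,-.199,.05),14),("reagent",(.7525,-.02,.06),14),("vial",(.70,.013,.03),7),("cup",(.64,-.3745,.06),14),("fanbox grille",(.485,-.25,.06),10))})
    for k,c,yaw in(("fan",(.4745,-.2825),-.342),("lamp",(.4984,-.025),.189)):
        for h,x in(("near",-.017),("far",.014)):
            p=np.array([*c,0])+R.from_euler("z",yaw).apply([x,-.032,.069]); u=np.round(proj(n,p)[0]).astype(int)
            print(k,h,[int(i[u[1]-2:u[1]+3,u[0]-2:u[0]+3].mean()) for i in g])
E
```

```text
time: 17.2
ee_pos: [0.6381, 0.038, 0.1887]
eef_rot: [0.706, 0.708, -0.001, -0.001]
ft_force: [0.2, 0.1, 0.0]
width: 0.0004
grip_force: 0.0
side {'keybox': (0, 0, 0.88), 'start': (0, 0, 0.71), 'beaker': (0, 0, 0.99), 'reagent': (0, 0, 1.0), 'vial': (0, 0, 1.0), 'cup': (0, 0, 1.0), 'fanbox grille': (0, 0, 1.0)}
fan near [92, 110]
fan far [111, 99]
lamp near [94, 114]
lamp far [116, 96]
scene {'keybox': (0, 0, 0.95), 'start': (0, 0, 0.83), 'beaker': (0, 0, 0.81), 'reagent': (0, 0, 1.0), 'vial': (0, 0, 1.0), 'cup': (0, 0, 0.97), 'fanbox grille': (0, 0, 1.0)}
fan near [93, 93]
fan far [94, 85]
lamp near [105, 94]
lamp far [95, 87]
```

The shading on both rockers has swapped: the near half is now the bright, level one. Nothing else has moved, so I'm handing in.

```bash
python3 -c "
from bench import workorder
print(workorder.close_job())"
```

```text
the job is handed in; nothing more can be done
None
```

The job is handed in at about 17 s robot time: I shut the lid, pressed the fan rocker and then the lamp rocker down to their stops, then pressed the start key fully and released it; image checks of the key box, beaker, reagent, vial and pen cup showed no movement (mouse, tape and cuvette box not checked).

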